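# Draw the hot griddle's grease tray with the oven hook

## Robot

A 6-joint arm with a two-finger parallel gripper is mounted at the origin on a cart in front of the work surface, level with it; the furniture and walls round the work are solid. World frame = base frame: x ahead of the robot, y to its left, z up, the work surface at z = 0. Lengths are in m, angles in rad, forces in N, time in s.
With the tool pointing down it reaches from about 0.35 to 0.975 m from the base axis. Payload 4.9 kg.
Tool frame: the origin (TCP) lies midway between the tips of the shut fingers; the grasp point (between the pads) lies 19 mm behind it; z points along the fingers, y is the line along which they close (so a half turn about z gives the same grasp; the last joint's range is limited). The gripper opens to 85 mm and grips with 20 to 120 N. Pads are 22 mm wide; open, the fingers measure 114 mm over their backs; the gripper's body (76 mm by 85 mm) begins 54 mm behind the grasp point. The pads swing forward as they close: fully open they stand 13 mm farther back than shut.
Start: joints at [-1.44, 0.053, 1.613, -0, 1.476, -0.119], TCP at [0.155, -0.606, 0.231] pointing down, gripper open.
Joint ranges: [-3.01, 3.01], [-1.01, 2.22], [0.06, 2.58], [-1.02, 4.17], [0.09, 2.62], [-3.14, 3.14]. Speed limits (rad/s): [2.57, 2.57, 3.14, 3.14, 3.14, 3.14].

## Interface

Orientations are given as a rotation vector (axis times angle).
In Python, from station import telemetry, optics, ctrl gives the robot as it stands.
- The arm moves only by the shell command python3 -m pendant 'ROWS' [FORCE]. ROWS is JSON, one flat list of numbers, 7 for each row, row after row: the turn, a rotation vector about the tool's x, y, z as a fraction of full scale, then the shift along the tool's x, y, z as a fraction of full scale, then the opening, from 0 (shut) to 1 (fully open). In form: [ax, ay, az, tx, ty, tz, fingers, ax, ay, az, tx, ty, tz, fingers, ...]. A call has 1 to 12 rows; each row is the pose to reach, as a shift and turn from the pose commanded when the call began, along the tool's axes at that moment; what a row does not reach only later rows make up. Full scale, the value 1, is 300 mm for a shift and 30 degrees for a turn. A row lasts 1/8 s, in which the tool goes at most 62.5 mm and 10.7 degrees, less where a joint would pass 70% of its speed; a pose out of reach is approached as far as the arm can. A call with a number of a shift or a turn outside -1 to 1 is refused whole. A call with a gripper value outside its range is refused whole. The fingers move at their own pace and stop on an object; FORCE is the grip in N (left out, the last holds). Time passes only in rows, so rows that repeat a pose let the fingers close. It gives the time, the measured TCP pose, the force, the opening and the grip force at its end, in the units of the state.
- telemetry.get_obs(): the state, without advancing time (a new reading comes with each control period).
- optics.get_image(name): name is "scene" or "top" or "wrist"; returns a dict with "image" (400x640x3 uint8, red, green, blue), "depth" (400x640 float32, m along the optical axis (not along the pixel's ray), 0 where there is no reading), "fx", "fy", "cx", "cy" (pixels), "rvec" (rotation vector, rad) and "tvec" (3), from world to camera coordinates, as OpenCV has them. Camera axes: x right, y down, z forward; pixel columns grow to the right and rows downward; lengths in m; the calibration is good to about 2 mm. A picture is of the moment at which its call begins.
- ctrl.finish_job(): hands the job in; it is judged then, once.
The state is a dict: "t": time; "q": joint angles; "dq": joint speeds; "effort": joint torques, N m; "tool_pos": TCP position; "tool_rot": TCP orientation; "contact_force": force on the tool from outside, world axes, zero at the start; "wrist_torque": the same for the moment, N m; "opening": finger opening in m; "grip_force": force on a finger pad.
Only numpy, scipy, OpenCV 4.12 (cv2) and the standard library are available. Lean on these libraries where they do the work, as an engineer would, in place of code of your own. Each camera call takes 0.05 s, during which the arm holds its last target. There are 200 camera calls.

## Task

The griddle is still hot, so take the oven hook, reach it under the front ledge, feel for the hidden pull loop of the grease tray, catch it and gently draw the tray out fully to its stop. Then unhook and lay the hook flat on the worktop, well clear of the griddle and tray. Touch the griddle and its tray with nothing but the hook, and leave the things standing round it where they are.

Things in the scene. Friction and masses are not known exactly. Their poses are not given: they have to be found in the camera images.
- hook: Oven hook lying on the worktop: wooden handle 126 long, 22 wide, 28 high, rounded; from its front a ferrule (18 dia, to x = 58) and a 6 mm steel rod, bent sideways at the far end. Origin on the handle's underside; the handle spans x -80 to +46 mm. x along the rod to the bent end, y left, z up. Rod axis 14 mm above the underside. About 0.13 kg, balancing in the handle at x +10 to 20 mm.
- hook_tip (a point): Corner of the hook: centre of the rod where it bends, 150 mm ahead of the hook's origin, 14 mm above its underside. The 6 mm bent end runs from here 16 mm to the hook's right (-y), slanting 3 mm back towards the handle, to its free point: it enters a loop from the loop's left, moving right.
- griddle: Hot steel griddle, 190 deep, 280 wide, 92 mm high (rim behind 117), fixed. Origin on the worktop, 110 mm behind its front panel, midway across; x to its back, y to its left, z up. The panel, at x = -110 mm, has two knobs (16 mm proud, 69 mm up). Below it a recess 52 mm high runs back to the grease tray. Side skirts, inner faces at y = +-124, begin at x = -40; 22 mm feet at x -26, y +-128.
- tray (a joint): How far the grease tray is drawn out of the griddle, in m: 0 is home, 0.085 is fully out, against a stop with a rubber buffer. It starts 0 to 8 mm out. It slides along the griddle's -x with about 2.5 N of friction and stays where it is left.
- tray_front (a point): Middle of the tray's flat front (200 mm wide, 12 to 48 mm up), 29 mm up, moving with the tray; home it is 46 mm behind the front panel. Hidden on it, not measured: a pull loop, an upright bar of 5 mm wire 26 mm before the face, on level wires at its top and foot. The eye is open left and right, clear 15 to 41 mm up, 23 mm deep. The bar is anywhere within 60 mm left or right of this point.
- salt: Glass salt shaker with a grey top, 44 mm diameter, 90 mm high, standing loose at the left of the griddle. Origin: centre of its underside.
- spice: Spice jar with a green cap, 46 mm diameter, 106 mm high, behind the salt, standing loose at the left of the griddle. Origin: centre of its underside.
- bowl: Brown bowl, 129 mm diameter, 57 mm high, standing loose on the worktop in front of the griddle, to the right. Origin: centre of its underside.
- ledge (a point): Middle of the front panel's lower edge, 52 mm above the worktop, at x = -110 mm of the griddle: the ledge under which the hook reaches. The home tray's loop bar stands 20 mm behind it. The loop grips the tray's rim and does not slide sideways under a gentle push: feel for it. Tray and loop are light; anything above 10 N from the hook bends them or mars the griddle.

How it is judged:
By the outcome, as a careful person would: the job done as asked, in the order asked, and still so for the second after the job is handed in, with the robot touching nothing.
It also fails if it takes over 69 s, if anything falls off the work surface, if the arm or the gripper's body presses on something with over 40 N, if the wrist force passes 120 N, or if a joint passes its speed limit or range.

## Working session

There is one attempt and no reset: what is moved stays moved. The work goes in short steps, Python scripts to look and compute and a shell command to move; the robot and the scene stay as the last step left them, time stands still between calls to the robot, and variables do not carry over. Pictures are saved under pics/ and viewed, at most 10 in all, crops included, and the job is handed in when it is done.

```bash
mkdir -p pics; ls
cat > h.py <<'E'
import numpy as np, cv2
from station import telemetry, optics, ctrl
def cam(n):
    d=optics.get_image(n); d['R']=cv2.Rodrigues(np.array(d['rvec'],float))[0]; d['t']=np.array(d['tvec'],float).ravel(); return d
def ray(d,u,v,z):
    r=d['R'].T@np.array([(u-d['cx'])/d['fx'],(v-d['cy'])/d['fy'],1]); c=-d['R'].T@d['t']
    return c+r*(z-c[2])/r[2]
def pts(d):
    v,u=np.mgrid[:400,:640]; z=d['depth']
    p=np.stack([(u-d['cx'])/d['fx']*z,(v-d['cy'])/d['fy']*z,z],-1)-d['t']
    return p@d['R']
def proj(d,P):
    q=d['R']@np.array(P)+d['t']; return [d['fx']*q[0]/q[2]+d['cx'],d['fy']*q[1]/q[2]+d['cy']]
def save(d,f): cv2.imwrite('pics/'+f,cv2.cvtColor(d['image'],cv2.COLOR_RGB2BGR))
E
python3 - <<'E'
from h import *
o=telemetry.get_obs(); print(o)
for n in('scene','top'):
    d=cam(n); save(d,n+'.png'); np.savez(n+'.npz',**d); print(n,d['fx'],d['cx'],d['cy'],-d['R'].T@d['t'],d['R'].round(2).tolist())
E
```

```text
pics
{'t': 0.0, 'q': array([-1.43998500e+00,  5.33453807e-02,  1.61430561e+00,  1.15758928e-05,
        1.47598619e+00, -1.18985453e-01]), 'dq': array([ 1.38266566e-05,  1.41965300e-03, -4.47647520e-04,  1.57741924e-03,
       -3.69385201e-04, -3.71782661e-04]), 'effort': array([ 2.10909377e-03, -3.93682981e+01, -3.70174456e+01, -3.07153812e-05,
        7.13113637e-03,  2.92132905e-07]), 'tool_pos': array([ 0.15443483, -0.6049757 ,  0.2300632 ]), 'tool_rot': array([-3.11509227e+00, -3.91104080e-01,  8.89290554e-07]), 'contact_force': array([ 0.12236385, -0.86318511,  0.48350379]), 'wrist_torque': array([0.03984991, 0.04565357, 0.01363663]), 'grip_force': 0.0, 'opening': 0.08531436835196148}
scene 492.1925532308353 312.09404216919137 193.89585646364387 [-0.18428666  0.825857    1.00574154] [[-0.72, -0.69, -0.01], [-0.43, 0.46, -0.77], [0.54, -0.55, -0.63]]
top 399.3098944753234 325.12444015969743 202.99778316022707 [ 0.50035013 -0.01176696  1.09446155] [[0.01, -1.0, -0.0], [-0.99, -0.01, -0.12], [0.12, 0.0, -0.99]]
```

View pics/top.png

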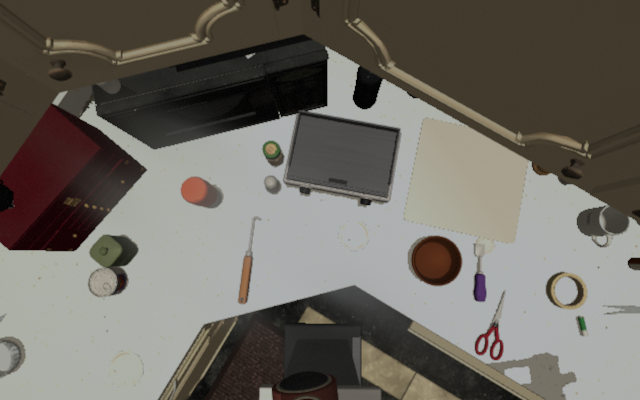

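View pics/scene.png

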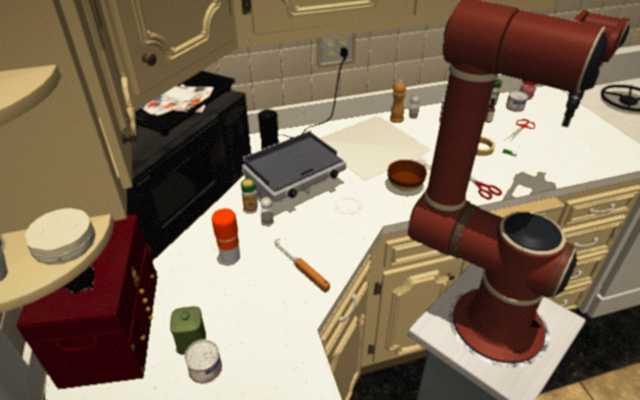

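The top view shows the hook handle from (243,300) to (249,256), with its rod running to a bend at (255,218). The griddle corners are near (300,112), (400,128), (391,200) and (286,184). The bowl is at (437,260), the salt at (271,184) and the spice at (272,150).

Run:
```python
from h import *
d=dict(np.load('top.npz')); P=pts(d); im=d['image'].astype(int); v,u=np.mgrid[:400,:640]
z=P[...,2]
# griddle
m=(u>278)&(u<405)&(v>105)&(v<210)&(z>0.05)&(z<0.2)
m=m.astype(np.uint8); n,l,s,c=cv2.connectedComponentsWithStats(m); 
for i in range(1,n):
    if s[i][4]>50:
        q=P[l==i]; print('comp',s[i],q.mean(0).round(3), np.percentile(q[:,2],[5,50,95]).round(3))
k=1+s[1:,4].argmax(); q=P[l==k]
print(cv2.minAreaRect(q[:,:2].astype(np.float32)*1000))
for zr in ((.085,.1),(.105,.13)):
    w=q[(q[:,2]>zr[0])&(q[:,2]<zr[1])]; print(zr,len(w),cv2.minAreaRect(w[:,:2].astype(np.float32)*1000))
# panel knobs
# hook handle
r,g,b=im[...,0],im[...,1],im[...,2]
m=(u>225)&(u<270)&(v>245)&(v<310)&(r-b>40)
pp=np.array([ray(d,a,bb,0.018)[:2] for a,bb in zip(u[m],v[m])]); print('handle',len(pp),cv2.minAreaRect(pp.astype(np.float32)*1000), cv2.boxPoints(cv2.minAreaRect(pp.astype(np.float32)*1000)).tolist())
m=(u>240)&(u<270)&(v>205)&(v<256)&(r+g+b<480)
print(list(zip(u[m],v[m]))[:30])
for a,bb in ((255,218),(259,219),(252,240)): print(ray(d,a,bb,.014))
# bowl etc
for n,(a,bb,hh,rr) in dict(salt=(271,184,.09,14),spice=(272,150,.106,14),bowl=(437,260,.057,32)).items():
    m=((u-a)**2+(v-bb)**2<rr**2)&(z>.02); q=P[m]; print(n,q.mean(0),cv2.minEnclosingCircle(q[q[:,2]>hh-.02][:,:2].astype(np.float32)))
```

```text
comp [279 106  26   7  99] [0.885 0.092 0.066] [0.052 0.064 0.087]
comp [ 283  110  119   95 8241] [ 0.748 -0.053  0.092] [0.082 0.091 0.108]
((742.2723388671875, -51.25181579589844), (280.18408203125, 203.97389221191406), 80.14314270019531)
(0.085, 0.1) 6930 ((743.2986450195312, -51.12870788574219), (277.8192138671875, 194.43814086914062), 79.45979309082031)
(0.105, 0.13) 535 ((770.8270263671875, -56.27516174316406), (263.9978332519531, 145.2415008544922), 79.8863754272461)
handle 335 ((429.8907470703125, 202.22482299804688), (20.092472076416016, 121.13875579833984), 84.72266387939453) [[368.65411376953125, 197.79214477539062], [489.27935791015625, 186.65020751953125], [491.12738037109375, 206.65750122070312], [370.50213623046875, 217.7994384765625]]
[(np.int64(254), np.int64(216)), (np.int64(255), np.int64(216)), (np.int64(256), np.int64(216)), (np.int64(257), np.int64(216)), (np.int64(253), np.int64(217)), (np.int64(254), np.int64(217)), (np.int64(255), np.int64(217)), (np.int64(256), np.int64(217)), (np.int64(257), np.int64(217)), (np.int64(258), np.int64(217)), (np.int64(259), n
[... 346 characters left out ...]
53), np.int64(219)), (np.int64(254), np.int64(219)), (np.int64(255), np.int64(219)), (np.int64(256), np.int64(219)), (np.int64(257), np.int64(219)), (np.int64(258), np.int64(219)), (np.int64(259), np.int64(219)), (np.int64(260), np.int64(219)), (np.int64(261), np.int64(219))]
[0.59305435 0.18084985 0.014     ]
[0.59044689 0.16990389 0.014     ]
[0.53348261 0.18700503 0.014     ]
salt [0.67786543 0.12850163 0.07211917] ((0.60033118724823, 0.06411105394363403), 0.12561368942260742)
spice [0.75529503 0.12523119 0.10138432] ((0.6413431167602539, 0.06435511261224747), 0.16032984852790833)
bowl [ 0.48590048 -0.30908718  0.05252173] ((0.49349766969680786, -0.18739904463291168), 0.17586570978164673)
```

```bash
cat >> h.py <<'E'
from scipy.spatial.transform import Rotation as Ro
O=np.array([.758,-.054]); YAW=np.radians(-10.5)
def g2w(x,y): c,s=np.cos(YAW),np.sin(YAW); return O+np.array([c*x-s*y,s*x+c*y])
def row(p,yaw_deg,o=None):
    "fractions for TCP target p, tool down with tool x at yaw"
    o=o or telemetry.get_obs(); R=Ro.from_rotvec(o['tool_rot'])
    T=Ro.from_euler('z',yaw_deg,degrees=True)*Ro.from_rotvec([np.pi,0,0])
    return np.r_[(R.inv()*T).as_rotvec(True)/30, R.inv().apply(np.array(p)-o['tool_pos'])/.3].round(4).tolist()
E
python3 - <<'E'
from h import *
print('A',row([.36,-.35,.23],-6)); print('B',row([.45,-.08,.23],-6)); print('C', row([.44,.2,.2],-6))
d=dict(np.load('scene.npz')); im=cv2.cvtColor(d['image'],cv2.COLOR_RGB2BGR)
f=4; x0,y0=230,120; im=cv2.resize(im[y0:y0+100,x0:x0+130],None,fx=6,fy=6)
def pl(a,b,c):
    P=[((np.array(proj(d,[*g2w(*q[:2]),q[2]]))-[x0,y0]+.5)*6).astype(int).tolist() for q in(a,b)]; cv2.line(im,P[0],P[1],c,1)
pl((-.11,.14,.092),(-.11,-.14,.092),(0,0,255)); pl((-.11,.14,.052),(-.11,-.14,.052),(0,255,0)); pl((-.11,.14,.092),(.08,.14,.092),(0,0,255)); pl((-.11,.14,.0),(.08,.14,.0),(255,0,0)); pl((.08,.14,.117),(.08,-.14,.117),(255,0,255))
cv2.imwrite('pics/gr.png',im)
E
```

```text
A [-0.0036, 0.0002, 0.6771, 0.8742, -0.6544, 0.002]
B [-0.0036, 0.0002, 0.6771, 1.3873, -1.4523, 0.0036]
C [-0.0036, 0.0002, 0.6771, 1.5857, -2.3647, 0.1053]
```

View pics/gr.png

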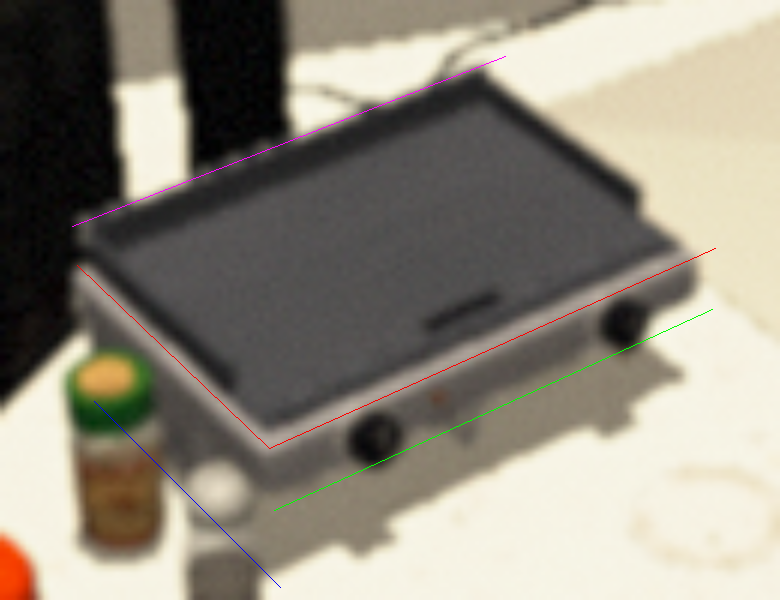

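The overlay shows the true panel edges about 15 zoomed pixels above and behind my drawn lines, and the right end sits about 20 pixels in. I'll check the panel with scene-camera depth.

Run:
```python
from h import *
for n in('scene','top'):
    d=dict(np.load(n+'.npz')); P=pts(d).reshape(-1,3)
    q=P[:,:2]-O; c,s=np.cos(YAW),np.sin(YAW); gx=c*q[:,0]+s*q[:,1]; gy=-s*q[:,0]+c*q[:,1]; z=P[:,2]
    print(n)
    for y in np.arange(-.13,.14,.02):
        m=(abs(gy-y)<.01)&(z>.058)&(z<.085)&(gx>-.14)&(gx<-.06)
        a=(abs(gy-y)<.01)&(z>.085)&(z<.1)&(gx>-.14)&(gx<.1)
        r=(abs(gy-y)<.01)&(z>.11)&(z<.125)&(gx>0)&(gx<.12)
        print(y.round(2),m.sum(),np.percentile(gx[m],[10,50]).round(4) if m.sum() else '', 'top',gx[a].min().round(4),'rim',np.percentile(gx[r],[10,90]).round(4) if r.sum()else'')
    for x in np.arange(-.09,.08,.03):
        m=(abs(gx-x)<.01)&(z>.083)&(z<.13)&(abs(gy)<.17); print('x',x.round(2),gy[m].min().round(4),gy[m].max().round(4))
    # profile at mid
    m=(abs(gy-.0)<.02)&(gx>-.14)&(gx<-.09)&(z>-.01); i=np.argsort(gx[m])[::4]; print(np.c_[gx[m],z[m]][i].round(3).tolist()[:30])
```

```text
scene
-0.13 31 [-0.1034 -0.1003] top -0.1013 rim [0.0218 0.0811]
-0.11 37 [-0.1042 -0.1008] top -0.1032 rim [0.0749 0.0829]
-0.09 28 [-0.1194 -0.1158] top -0.1193 rim [0.0755 0.0828]
-0.07 65 [-0.1179 -0.1091] top -0.1083 rim [0.0786 0.083 ]
-0.05 43 [-0.1052 -0.1015] top -0.1034 rim [0.076 0.082]
-0.03 36 [-0.1057 -0.1025] top -0.104 rim [0.0764 0.0825]
-0.01 35 [-0.1046 -0.1028] top -0.1059 rim [0.0755 0.0806]
0.01 40 [-0.1047 -0.1025] top -0.1065 rim [0.0749 0.0818]
0.03 39 [-0.1055 -0.1027] top -0.1073 rim [0.0758 0.0812]
0.05 36 [-0.1063 -0.1032] top -0.1023 rim [0.0765 0.0833]
0.07 34 [-0.1209 -0.1175] top -0.1176 rim [0.0752 0.0803]
0.09 63 [-0.1207 -0.1131] top -0.1177 rim [0.0736 0.079 ]
0.11 47 [-0.1057 -0.1038] top -0.1051 rim [0.0745 0.0838]
0.13 83 [-0.1046 -0.0983] top -0.1033 rim [0.0222 0.1163]
x -0.09 -0.1379 0.1661
x -0.06 -0.134 0.1407
x -0.03 -0.131 0.1697
x 0.0 -0.1304 0.1401
x 0.03 -0.1324 0.1401
x 0.06 -0.1321 0.1413
[[-0.14, 0.004], [-0.139, -0.001], [-0.137, 0.0], [-0.135, 0.001], [-0.134, 0.001], [-0.131, 0.0], [-0.13, 0.003], [-0.129, 0.002], [-0.127, -0.00
[... 1131 characters left out ...]
 [-0.102  -0.0959] top -0.1009 rim [0.0267 0.1174]
x -0.09 -0.1396 0.1698
x -0.06 -0.1391 0.1379
x -0.03 -0.1384 0.1698
x 0.0 -0.1386 0.1379
x 0.03 -0.1382 0.1375
x 0.06 -0.1379 0.139
[[-0.14, -0.002], [-0.139, 0.001], [-0.138, -0.001], [-0.138, -0.002], [-0.137, -0.001], [-0.136, -0.002], [-0.135, -0.001], [-0.134, -0.002], [-0.134, -0.0], [-0.133, -0.002], [-0.132, 0.002], [-0.131, -0.0], [-0.13, -0.004], [-0.13, 0.001], [-0.129, -0.002], [-0.128, -0.002], [-0.127, -0.002], [-0.127, 0.003], [-0.126, 0.002], [-0.125, -0.002], [-0.125, -0.0], [-0.124, -0.004], [-0.123, 0.003], [-0.122, 0.0], [-0.121, -0.001], [-0.121, -0.003], [-0.12, -0.0], [-0.119, -0.001], [-0.118, 0.0], [-0.118, -0.003]]
```

```bash
python3 -m pendant '[0.2,0,0,0,0,0,1, 0,0,0,0,0,0,1]' | tail -5
```

```text
tool_pos: [0.1546, -0.6065, 0.2274]
tool_rot: [-3.113, -0.391, -0.0]
contact_force: [0.1, -0.5, 0.2]
opening: 0.0853
grip_force: 0.0
```

```bash
sed -i 's/^O=.*/O=np.array([.7656,-.0544]); YAW=np.radians(-10.0)/' h.py
python3 -m pendant '[0,0,0.677,0.87,-0.65,0,1, 0,0,0.677,0.87,-0.65,0,1, 0,0,0.677,0.87,-0.65,0,1, 0,0,0.677,0.87,-0.65,0,1, 0,0,0.677,0.87,-0.65,0,1, 0,0,0.677,0.87,-0.65,0,1]' | head -4
python3 -m pendant '[0,0,0,0.3,-1,0,1, 0,0,0,0.3,-1,0,1, 0,0,0,0.3,-1,0,1, 0,0,0,0.3,-1,0,1, 0,0,0,0.3,-1,0,1, 0,0,0,0.3,-1,0,1]' | head -4
python3 - <<'E'
from h import *
print(row([.44,.2,.16],-6))
E
```

```text
t: 1.1
tool_pos: [0.3606, -0.3494, 0.2309]
tool_rot: [-3.137, 0.157, 0.0]
contact_force: [-0.6, -0.3, -1.0]
t: 1.85
tool_pos: [0.4807, -0.0603, 0.231]
tool_rot: [-3.137, 0.155, 0.001]
contact_force: [0.0, -0.7, -0.4]
[-0.0007, 0.0012, 0.0112, -0.2206, -0.85, 0.237]
```

```bash
python3 -m pendant '[0,0,0.01,-0.22,-0.85,0.12,1, 0,0,0.01,-0.22,-0.85,0.24,1, 0,0,0.01,-0.22,-0.85,0.24,1, 0,0,0.01,-0.22,-0.85,0.24,1, 0,0,0.01,-0.22,-0.85,0.24,1, 0,0,0.01,-0.22,-0.85,0.24,1]' | head -4
python3 - <<'E'
from h import *
d=cam('wrist'); save(d,'w1.png'); np.savez('w1.npz',**d)
E
```

```text
t: 2.6
tool_pos: [0.4406, 0.197, 0.1581]
tool_rot: [3.135, -0.171, -0.003]
contact_force: [0.5, -0.1, -0.4]
```

View pics/w1.png

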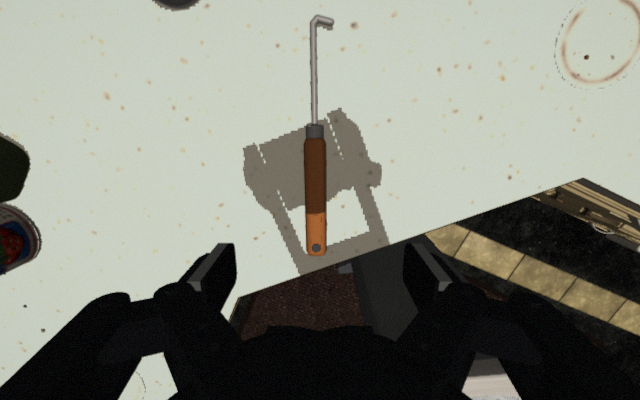

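The wrist view shows the handle end at (316,252), the ferrule end at (315,125), the rod corner at (315,18) and the bent end pointing right at (331,23). I'll turn those pixels into positions.

Run:
```python
from h import *
d=dict(np.load('w1.npz')); im=d['image'].astype(int); r,b=im[...,0],im[...,2]; v,u=np.mgrid[:400,:640]
m=(u>295)&(u<335)&(v>128)&(v<258)&(r-b>25)
pp=np.array([ray(d,a,c,.018)[:2] for a,c in zip(u[m],v[m])],np.float32)*1000
print(cv2.minAreaRect(pp), cv2.boxPoints(cv2.minAreaRect(pp)).tolist())
for a,c,z in((316,255,.018),(315,124,.018),(313.5,100,.014),(314.5,18,.014),(331,23,.014)): print(ray(d,a,c,z).round(4))
```

```text
((428.4097595214844, 198.16250610351562), (31.880245208740234, 128.24342346191406), 85.6226806640625) [[363.25848388671875, 187.1629180908203], [491.1278076171875, 177.3748321533203], [493.56103515625, 209.16209411621094], [365.69171142578125, 218.95018005371094]]
[0.3663 0.2082 0.018 ]
[0.5054 0.1933 0.018 ]
[0.5277 0.1923 0.014 ]
[0.5964 0.1834 0.014 ]
[0.5909 0.1691 0.014 ]
```

Run:
```python
from h import *
print(row([.4592,.1983,.004],-6.2))
```

```text
[0.0024, 0.0014, -0.0038, 0.0593, -0.0138, 0.516]
```

```bash
python3 -m pendant '[0,0,0,0.06,-0.014,0,1, 0,0,0,0.06,-0.014,0.18,1, 0,0,0,0.06,-0.014,0.36,1, 0,0,0,0.06,-0.014,0.48,1, 0,0,0,0.06,-0.014,0.515,1, 0,0,0,0.06,-0.014,0.515,0, 0,0,0,0.06,-0.014,0.515,0, 0,0,0,0.06,-0.014,0.515,0, 0,0,0,0.06,-0.014,0.515,0, 0,0,0,0.06,-0.014,0.515,0]' 60
python3 -m pendant '[0,0,0,0,0,0,0, 0,0,0,0,0,0,0, 0,0,0,0,0,-0.05,0, 0,0,0,0,0,-0.05,0]'
```

```text
t: 3.9
tool_pos: [0.4608, 0.2, 0.0065]
tool_rot: [-3.136, 0.172, -0.005]
contact_force: [-0.4, -0.7, 6.5]
opening: 0.0207
grip_force: 60.2
t: 4.4
tool_pos: [0.4603, 0.1999, 0.0212]
tool_rot: [-3.136, 0.172, -0.004]
contact_force: [0.6, -0.6, -1.2]
opening: 0.0207
grip_force: 59.2
```

```bash
cat > tip.py <<'E'
from h import *
d=cam('wrist'); o=telemetry.get_obs(); P=pts(d); z=P[...,2]; v,u=np.mgrid[:400,:640]
zt=o['tool_pos'][2]; ax=Ro.from_rotvec(o['tool_rot']).as_matrix()
L=(P-o['tool_pos'])@ax  # tool frame
m=(abs(L[...,1])<.03)&(L[...,0]>.055)&(L[...,0]<.16)&(z>max(.016,zt-.01))&(z<zt+.04)
q=L[m]; print('n',m.sum(),'tcp',o['tool_pos'].round(4))
for x in np.arange(.06,.155,.01):
    w=q[abs(q[:,0]-x)<.005]
    if len(w): print(x.round(3),len(w),np.median(w,0).round(4), 'world z',np.median(P[m][abs(q[:,0]-x)<.005][:,2]).round(4))
w=q[q[:,0]>.115]
if len(w): print('max x',np.percentile(w[:,0],98).round(4),'y range',np.percentile(w[:,1],[2,98]).round(4))
save(d,'tip.png')
E
python3 tip.py
```

```text
n 2033 tcp [0.4597 0.1997 0.0204]
0.06 280 [ 0.0601  0.0001 -0.0098] world z 0.0303
0.07 296 [ 0.07    0.0001 -0.0098] world z 0.0303
0.08 312 [ 0.0801 -0.0003 -0.01  ] world z 0.0305
0.09 320 [ 0.09   -0.0003 -0.0099] world z 0.0304
0.1 347 [ 0.1002 -0.0003 -0.01  ] world z 0.0305
0.11 377 [ 0.11   -0.0003 -0.01  ] world z 0.0305
0.12 101 [ 0.1162 -0.0006 -0.0098] world z 0.0304
max x 0.1176 y range [-0.0031  0.0023]
```

```bash
cat >> h.py <<'E'
def rowg(tx,ty,z=.0208,o=None): return row([*g2w(tx-.1368,ty-.0005),z],np.degrees(YAW),o)
def where():
    o=telemetry.get_obs(); c,s=np.cos(YAW),np.sin(YAW); R=Ro.from_rotvec(o['tool_rot']).as_matrix()
    p=(o['tool_pos']+R@[.1368,-.0005,-.0072]); q=p[:2]-O
    f=o['contact_force']
    print('tip g',(np.array([c*q[0]+s*q[1],-s*q[0]+c*q[1],p[2]])*1000).round(1),'F g',np.round([c*f[0]+s*f[1],-s*f[0]+c*f[1],f[2]],2),'t',round(o['t'],2),'yaw',np.degrees(np.arctan2(R[1,0],R[0,0])).round(2),'open',round(o['opening'],4),'M',o['wrist_torque'].round(3))
if __name__=='__main__': where()
E
python3 h.py; python3 -c "
from h import *
print(rowg(-.2,.088),rowg(-.074,.088))"
```

```text
tip g [-208.9  206.5   27.8] F g [-0.45  0.18 -1.94] t 4.45 yaw -6.29 open 0.0207 M [-0.011 -0.056  0.01 ]
[-0.001, -0.0021, 0.1236, 0.005, 0.3665, -0.0015] [-0.001, -0.0021, 0.1236, 0.4241, 0.3937, -0.001]
```

```bash
python3 -m pendant '[0,0,0.06,0,0.1,0,0, 0,0,0.124,0,0.22,0,0, 0,0,0.124,0.005,0.32,0,0, 0,0,0.124,0.005,0.366,-0.001,0, 0,0,0.124,0.005,0.366,-0.001,0]' >/dev/null
python3 tip.py; python3 h.py;  python3 -c "
from h import *
print(rowg(-.074,.088))"
```

```text
n 2012 tcp [0.4488 0.0905 0.02  ]
0.06 285 [ 0.0601  0.0009 -0.0089] world z 0.0289
0.07 288 [ 0.0699  0.0009 -0.009 ] world z 0.0289
0.08 313 [ 0.0801  0.0005 -0.0091] world z 0.0291
0.09 324 [ 0.0901  0.0005 -0.009 ] world z 0.029
0.1 351 [ 0.1003  0.0005 -0.0089] world z 0.0289
0.11 374 [ 0.11    0.0004 -0.0089] world z 0.0289
0.12 77 [ 0.116   0.0006 -0.0086] world z 0.0286
max x 0.1171 y range [-0.0023  0.0031]
tip g [-200.4   88.    27.2] F g [-0.02  0.7  -1.64] t 5.12 yaw -10.06 open 0.0207 M [-0.079  0.042  0.05 ]
[-0.0009, 0.0004, -0.0019, 0.4212, 0.0001, -0.0028]
```

```bash
python3 -m pendant '[0,0,0,0.06,0,-0.006,0, 0,0,0,0.13,0,-0.006,0, 0,0,0,0.2,0,-0.006,0, 0,0,0,0.25,0,-0.006,0, 0,0,0,0.3,0,-0.006,0, 0,0,0,0.34,0,-0.006,0, 0,0,0,0.37,0,-0.006,0, 0,0,0,0.39,0,-0.006,0, 0,0,0,0.405,0,-0.006,0, 0,0,0,0.415,0,-0.006,0, 0,0,0,0.42,0,-0.006,0, 0,0,0,0.42,0,-0.006,0]' >/dev/null
python3 h.py; sleep 1; python3 h.py
```

```text
tip g [-74.3  87.9  29.1] F g [-0.29  0.36 -1.61] t 6.62 yaw -10.02 open 0.0208 M [-0.032  0.059 -0.005]
tip g [-74.3  87.9  29.1] F g [-0.29  0.36 -1.61] t 6.62 yaw -10.02 open 0.0208 M [-0.032  0.059 -0.005]
```

```bash
cat > chk.py <<'E'
from h import *
import sys
where(); o=telemetry.get_obs(); c,s=np.cos(YAW),np.sin(YAW); f=o['contact_force']; fx=c*f[0]+s*f[1]; fy=-s*f[0]+c*f[1]; mz=o['wrist_torque'][2]
sys.exit(abs(mz)>.13 or abs(fy-.2)>1.2 or abs(fx)>1.5)
E
python3 -m pendant '[0,0,0,0,0.01,0,0, 0,0,0,0,0.02,0,0, 0,0,0,0,0.03,0,0, 0,0,0,0,0.04,0,0]' >/dev/null && python3 chk.py &&
python3 -m pendant '[0,0,0,0,0.006,0,0, 0,0,0,0,0.012,0,0, 0,0,0,0,0.018,0,0]' >/dev/null && python3 chk.py &&
python3 -m pendant '[0,0,0,0,0.006,0,0, 0,0,0,0,0.012,0,0, 0,0,0,0,0.018,0,0]' >/dev/null && python3 chk.py &&
python3 -m pendant '[0,0,0,0,0.006,0,0, 0,0,0,0,0.012,0,0]' >/dev/null && python3 chk.py &&
python3 -m pendant '[0,0,0,0,0.006,0,0, 0,0,0,0,0.012,0,0]' >/dev/null && python3 chk.py
```

```text
tip g [-74.3  75.6  29.1] F g [ 0.09  0.26 -1.55] t 7.12 yaw -10.02 open 0.0209 M [-0.007  0.033  0.008]False
```

```bash
sed -i 's/sys.exit(\(.*\))$/sys.exit(int(\1))/' chk.py
python3 -m pendant '[0,0,0,0,0.008,0,0, 0,0,0,0,0.016,0,0]' >/dev/null && python3 chk.py &&
python3 -m pendant '[0,0,0,0,0.006,0,0, 0,0,0,0,0.012,0,0]' >/dev/null && python3 chk.py &&
python3 -m pendant '[0,0,0,0,0.006,0,0, 0,0,0,0,0.012,0,0]' >/dev/null && python3 chk.py &&
python3 -m pendant '[0,0,0,0,0.006,0,0, 0,0,0,0,0.012,0,0]' >/dev/null && python3 chk.py &&
python3 -m pendant '[0,0,0,0,0.006,0,0, 0,0,0,0,0.012,0,0]' >/dev/null && python3 chk.py &&
python3 -m pendant '[0,0,0,0,0.006,0,0, 0,0,0,0,0.012,0,0]' >/dev/null && python3 chk.py &&
python3 -m pendant '[0,0,0,0,0.006,0,0, 0,0,0,0,0.012,0,0]' >/dev/null && python3 chk.py
```

```text
tip g [-74.3  70.9  29.1] F g [-0.53  0.3  -2.54] t 7.38 yaw -10.02 open 0.0207 M [-0.034 -0.032 -0.004]
tip g [-74.3  67.4  29.1] F g [ 0.41 -0.21 -1.81] t 7.62 yaw -10.02 open 0.0205 M [-0.009 -0.048 -0.024]
tip g [-74.2  63.8  29.1] F g [-0.9  -0.04 -1.56] t 7.88 yaw -10.02 open 0.0207 M [ 0.049 -0.043  0.02 ]
tip g [-74.3  60.1  29.1] F g [ 0.73 -0.3  -1.75] t 8.12 yaw -10.02 open 0.0207 M [ 0.057 -0.002 -0.027]
tip g [-74.3  56.5  29.1] F g [-0.38  0.32 -1.85] t 8.38 yaw -10.02 open 0.0204 M [ 0.044 -0.047  0.025]
tip g [-74.3  53.   29.1] F g [ 0.36 -1.07 -0.77] t 8.62 yaw -10.02 open 0.0209 M [ 0.018 -0.048  0.039]
```

```bash
sed -i 's/^sys.exit.*/sys.exit(int(mz>.1 or fy>1.6 or abs(fx)>2))/' chk.py
python3 -m pendant '[0,0,0,0,0.006,0,0, 0,0,0,0,0.012,0,0]' >/dev/null && python3 chk.py &&
python3 -m pendant '[0,0,0,0,0.006,0,0, 0,0,0,0,0.012,0,0]' >/dev/null && python3 chk.py &&
python3 -m pendant '[0,0,0,0,0.006,0,0, 0,0,0,0,0.012,0,0]' >/dev/null && python3 chk.py &&
python3 -m pendant '[0,0,0,0,0.006,0,0, 0,0,0,0,0.012,0,0]' >/dev/null && python3 chk.py &&
python3 -m pendant '[0,0,0,0,0.006,0,0, 0,0,0,0,0.012,0,0]' >/dev/null && python3 chk.py &&
python3 -m pendant '[0,0,0,0,0.006,0,0, 0,0,0,0,0.012,0,0]' >/dev/null && python3 chk.py &&
python3 -m pendant '[0,0,0,0,0.006,0,0, 0,0,0,0,0.012,0,0]' >/dev/null && python3 chk.py &&
python3 -m pendant '[0,0,0,0,0.006,0,0, 0,0,0,0,0.012,0,0]' >/dev/null && python3 chk.py &&
python3 -m pendant '[0,0,0,0,0.006,0,0, 0,0,0,0,0.012,0,0]' >/dev/null && python3 chk.py &&
python3 -m pendant '[0,0,0,0,0.006,0,0, 0,0,0,0,0.012,0,0]' >/dev/null && python3 chk.py
```

```text
tip g [-74.3  49.4  29.1] F g [-0.88 -0.37 -2.65] t 8.88 yaw -10.01 open 0.0208 M [ 0.012 -0.026  0.014]
tip g [-74.3  45.7  29.1] F g [-0.07 -0.38 -1.9 ] t 9.12 yaw -10.02 open 0.0208 M [-0.02  -0.062  0.002]
tip g [-74.3  42.2  29.1] F g [-0.21  0.47 -1.39] t 9.38 yaw -10.02 open 0.0209 M [ 0.016 -0.013  0.043]
tip g [-74.3  38.5  29.1] F g [ 0.    0.6  -1.92] t 9.62 yaw -10.02 open 0.0212 M [ 0.01   0.009 -0.013]
tip g [-74.3  34.9  29.1] F g [ 0.11  0.31 -1.96] t 9.88 yaw -10.02 open 0.021 M [-0.022 -0.062  0.025]
tip g [-74.3  31.4  29.1] F g [ 0.51  0.48 -2.44] t 10.12 yaw -10.01 open 0.0208 M [ 0.002 -0.053  0.009]
tip g [-74.3  27.8  29.1] F g [-0.68  0.28 -1.11] t 10.38 yaw -10.02 open 0.0207 M [ 0.003 -0.017 -0.02 ]
tip g [-74.3  24.1  29.1] F g [ 0.87 -0.11 -1.33] t 10.62 yaw -10.02 open 0.0211 M [-0.025  0.007 -0.043]
tip g [-74.3  20.6  29.1] F g [-0.25  0.43 -1.52] t 10.88 yaw -10.02 open 0.0207 M [-0.007  0.012  0.026]
tip g [-74.7  17.   28.7] F g [-1.84  0.07 -1.64] t 11.12 yaw -10.01 open 0.0209 M [0.139 0.195 0.016]
```

```bash
python3 -m pendant '[0,0,0,0,0,0,0]' >/dev/null; python3 chk.py;python3 -m pendant '[0,0,0,0,0,0,0]' >/dev/null; python3 chk.py; python3 -m pendant '[0,0,0,0,-0.006,0,0]' >/dev/null; python3 chk.py
```

```text
tip g [-74.7  16.8  28.7] F g [-0.65 -1.01 -1.16] t 11.25 yaw -10.04 open 0.0207 M [ 0.001  0.224 -0.083]
tip g [-74.6  16.9  28.8] F g [-1.67 -0.97 -1.73] t 11.38 yaw -10.03 open 0.0208 M [-0.089  0.312 -0.126]
tip g [-74.6  18.6  28.8] F g [-1.27 -1.11 -1.43] t 11.5 yaw -10.04 open 0.0207 M [-0.11   0.296 -0.22 ]
```

```bash
python3 tip.py; python3 -m pendant '[0,0,0,-0.007,0,0,0, 0,0,0,-0.007,0,0,0]' >/dev/null; python3 chk.py;python3 -m pendant '[0,0,0,0,0,0,0]' >/dev/null; python3 chk.py
```

```text
n 2699 tcp [0.5607 0.0006 0.0217]
0.06 281 [ 0.06    0.0006 -0.009 ] world z 0.0307
0.07 293 [ 0.0699  0.0006 -0.0091] world z 0.0308
0.08 319 [ 0.0801  0.0007 -0.009 ] world z 0.0307
0.09 347 [ 0.09    0.0003 -0.009 ] world z 0.0307
0.1 1279 [ 0.1016  0.0007 -0.0367] world z 0.0584
0.11 180 [ 0.1074  0.0009 -0.0089] world z 0.0306
tip g [-76.   19.1  29.6] F g [-0.29  0.09 -1.39] t 11.8 yaw -10.0 open 0.0209 M [-0.028 -0.025  0.062]
tip g [-76.   19.   29.5] F g [-0.59  0.48 -1.99] t 11.93 yaw -10.01 open 0.0206 M [-0.017 -0.012 -0.022]
```

View pics/tip.png

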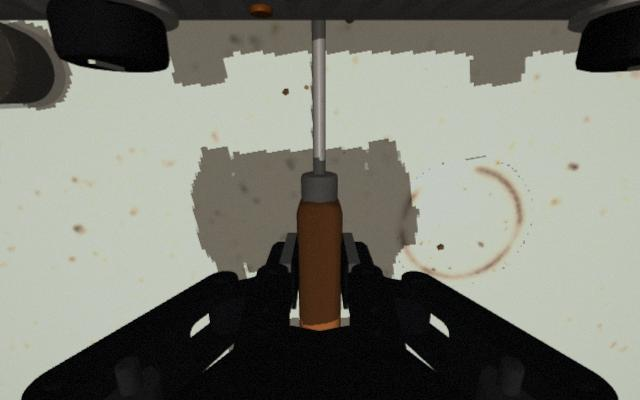

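The rod is still straight in the grip and the panel edge is where I expected it. The hook was grazing the tray face, and retreating 1.7 mm cleared it, so I'll continue the sweep at this depth.

```bash
python3 -m pendant '[0,0,0,-0.002,0.006,0.003,0, 0,0,0,-0.002,0.012,0.003,0]' >/dev/null && python3 chk.py &&
python3 -m pendant '[0,0,0,0,0.005,0,0, 0,0,0,0,0.01,0,0]' >/dev/null && python3 chk.py &&
python3 -m pendant '[0,0,0,0,0.005,0,0, 0,0,0,0,0.01,0,0]' >/dev/null && python3 chk.py &&
python3 -m pendant '[0,0,0,0,0.005,0,0, 0,0,0,0,0.01,0,0]' >/dev/null && python3 chk.py &&
python3 -m pendant '[0,0,0,0,0.005,0,0, 0,0,0,0,0.01,0,0]' >/dev/null && python3 chk.py
```

```text
tip g [-77.1  15.1  28.1] F g [ 0.83  0.33 -1.34] t 12.18 yaw -10.02 open 0.021 M [ 0.026  0.014 -0.067]
tip g [-76.9  12.1  28.2] F g [ 0.75  0.34 -0.7 ] t 12.43 yaw -10.02 open 0.0208 M [ 0.037  0.027 -0.048]
tip g [-77.    9.1  28.2] F g [ 0.47  0.06 -0.69] t 12.68 yaw -10.02 open 0.0208 M [ 0.035 -0.014 -0.021]
tip g [-77.    7.3  28.3] F g [ 0.6   6.5  -1.61] t 12.93 yaw -9.95 open 0.0207 M [ 1.003 -0.151  0.756]
```

```bash
python3 -m pendant '[0,0,0,0,-0.005,0,0, 0,0,0,0,-0.005,0,0]' >/dev/null; python3 chk.py
python3 -m pendant '[0,0,0,-0.005,0,0,0, 0,0,0,-0.01,0,0,0]' >/dev/null; python3 chk.py
python3 -m pendant '[0,0,0,-0.005,0,0,0, 0,0,0,-0.01,0,0,0]' >/dev/null; python3 chk.py
python3 -m pendant '[0,0,0,-0.005,0,0,0, 0,0,0,-0.01,0,0,0]' >/dev/null; python3 chk.py
```

```text
tip g [-77.    8.1  28.2] F g [ 0.33  3.66 -2.42] t 13.18 yaw -9.99 open 0.0208 M [ 0.502 -0.143  0.407]
tip g [-79.3   7.9  28.9] F g [ 3.    3.91 -1.48] t 13.43 yaw -10.01 open 0.0203 M [ 0.594 -0.543  0.478]
tip g [-82.6   7.8  28.7] F g [ 2.54  4.37 -1.38] t 13.68 yaw -10.01 open 0.0204 M [ 0.629 -0.587  0.575]
tip g [-85.8   7.8  28.5] F g [1.48 4.4  0.23] t 13.93 yaw -10.02 open 0.0207 M [ 0.609 -0.717  0.537]
```

```bash
python3 -m pendant '[0,0,0,-0.005,-0.004,0,0, 0,0,0,-0.01,-0.004,0,0]' >/dev/null; python3 chk.py
python3 -m pendant '[0,0,0,-0.006,0,0,0, 0,0,0,-0.012,0,0,0]' >/dev/null; python3 chk.py
python3 -m pendant '[0,0,0,-0.006,0,0,0, 0,0,0,-0.012,0,0,0]' >/dev/null; python3 chk.py
python3 -m pendant '[0,0,0,-0.006,0,0,0, 0,0,0,-0.012,0,0,0]' >/dev/null; python3 chk.py
```

```text
tip g [-89.8   8.5  27.4] F g [ 1.26  1.67 -1.26] t 14.18 yaw -10.04 open 0.0209 M [ 0.25  -0.25   0.186]
tip g [-93.2   8.7  27.7] F g [ 0.53  0.95 -1.09] t 14.43 yaw -10.04 open 0.0205 M [ 0.151 -0.082  0.172]
tip g [-96.4   8.8  28.1] F g [ 0.67  0.24 -0.91] t 14.68 yaw -10.03 open 0.0209 M [ 0.115 -0.228  0.032]
tip g [-99.5   8.9  28.5] F g [ 2.64  0.74 -2.36] t 14.93 yaw -10.02 open 0.0206 M [ 0.092 -0.359  0.142]
```

```bash
python3 -m pendant '[0,0,0,-0.006,0,0,0, 0,0,0,-0.013,0,0,0, 0,0,0,-0.02,0,0,0]' >/dev/null; python3 chk.py
python3 -m pendant '[0,0,0,-0.007,0,0,0, 0,0,0,-0.014,0,0,0, 0,0,0,-0.021,0,0,0]' >/dev/null; python3 chk.py
python3 -c "
from h import *
d=cam('top'); save(d,'t2.png'); P=pts(d)
im=cv2.imread('pics/t2.png'); cv2.imwrite('pics/t2c.png',cv2.resize(im[140:290,230:420],None,fx=4,fy=4))"
```

```text
tip g [-105.8    8.9   28.4] F g [ 1.91  0.04 -2.14] t 15.3 yaw -10.02 open 0.021 M [ 0.042 -0.331  0.039]
tip g [-112.2    8.9   28.3] F g [ 3.05  0.77 -2.39] t 15.68 yaw -10.02 open 0.0207 M [-0.016 -0.43   0.056]
```

View pics/t2c.png

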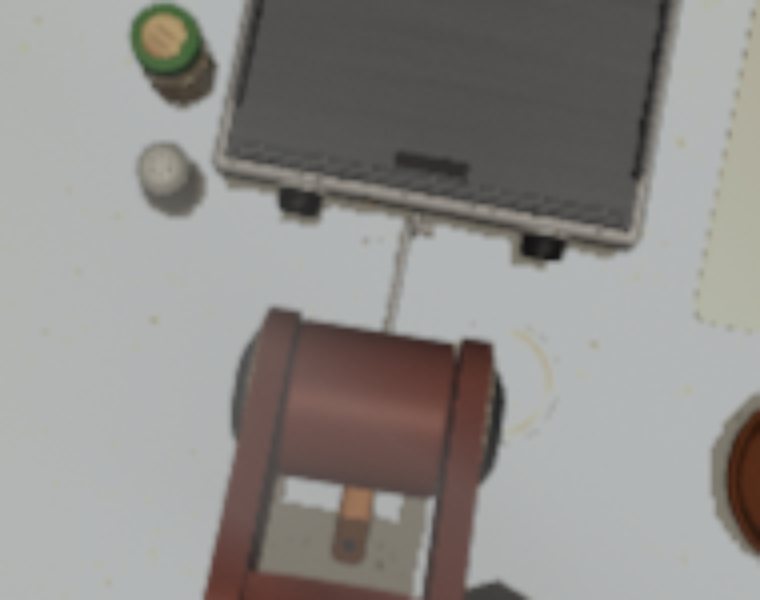

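The top view shows the hook tip and the loop just emerging under the ledge at about (415,225). The drag holds steady near 2.5 N, so the loop is caught and I'll keep pulling.

```bash
python3 -m pendant '[0,0,0,-0.008,0,0,0, 0,0,0,-0.016,0,0,0, 0,0,0,-0.024,0,0,0, 0,0,0,-0.032,0,0,0, 0,0,0,-0.04,0,0,0, 0,0,0,-0.048,0,0,0]' >/dev/null; python3 chk.py; test $? -lt 2 &&
python3 -m pendant '[0,0,0,-0.008,0,0,0, 0,0,0,-0.016,0,0,0, 0,0,0,-0.024,0,0,0, 0,0,0,-0.032,0,0,0, 0,0,0,-0.04,0,0,0, 0,0,0,-0.048,0,0,0]' >/dev/null; python3 chk.py
python3 -m pendant '[0,0,0,-0.008,0,0,0, 0,0,0,-0.016,0,0,0, 0,0,0,-0.024,0,0,0, 0,0,0,-0.032,0,0,0, 0,0,0,-0.04,0,0,0]' >/dev/null; python3 chk.py
```

```text
tip g [-126.6    9.    28.2] F g [ 1.74 -0.25 -1.6 ] t 16.48 yaw -10.02 open 0.0206 M [ 0.032 -0.414  0.042]
tip g [-141.     9.    28.2] F g [ 2.8   0.22 -0.65] t 17.23 yaw -10.02 open 0.0211 M [-0.062 -0.413  0.052]
tip g [-153.     9.    28.2] F g [ 2.17 -0.49 -2.62] t 17.85 yaw -10.02 open 0.0201 M [ 0.007 -0.401  0.073]
```

```bash
cat > chx.py <<'E'
from h import *
import sys
where(); o=telemetry.get_obs(); c,s=np.cos(YAW),np.sin(YAW); f=o['contact_force']; fx=c*f[0]+s*f[1]
sys.exit(int(fx>4.3 or o['wrist_torque'][1]<-.7))
E
python3 -m pendant '[0,0,0,-0.006,0,0,0, 0,0,0,-0.012,0,0,0, 0,0,0,-0.018,0,0,0]' >/dev/null; python3 chx.py &&
python3 -m pendant '[0,0,0,-0.005,0,0,0, 0,0,0,-0.01,0,0,0]' >/dev/null && python3 chx.py &&
python3 -m pendant '[0,0,0,-0.003,0,0,0, 0,0,0,-0.006,0,0,0]' >/dev/null && python3 chx.py &&
python3 -m pendant '[0,0,0,-0.003,0,0,0, 0,0,0,-0.006,0,0,0]' >/dev/null && python3 chx.py &&
python3 -m pendant '[0,0,0,-0.003,0,0,0, 0,0,0,-0.006,0,0,0]' >/dev/null && python3 chx.py &&
python3 -m pendant '[0,0,0,-0.003,0,0,0, 0,0,0,-0.006,0,0,0]' >/dev/null && python3 chx.py &&
python3 -m pendant '[0,0,0,-0.003,0,0,0, 0,0,0,-0.006,0,0,0]' >/dev/null && python3 chx.py &&
python3 -m pendant '[0,0,0,-0.003,0,0,0, 0,0,0,-0.006,0,0,0]' >/dev/null && python3 chx.py &&
python3 -m pendant '[0,0,0,-0.003,0,0,0, 0,0,0,-0.006,0,0,0]' >/dev/null && python3 chx.py &&
python3 -m pendant '[0,0,0,-0.003,0,0,0, 0,0,0,-0.006,0,0,0]' >/dev/null && python3 chx.py &&
python3 -m pendant '[0,0,0,-0.003,0,0,0, 0,0,0,-0.006,0,0,0]' >/dev/null && python3 chx.py
```

```text
tip g [-158.4    9.    28.2] F g [ 3.06 -0.13 -1.68] t 18.23 yaw -10.02 open 0.0209 M [ 0.011 -0.414  0.084]
tip g [-161.4    9.    28.2] F g [ 2.26  0.55 -1.52] t 18.48 yaw -10.02 open 0.0209 M [-0.014 -0.409  0.091]
tip g [-163.1    9.    28.2] F g [ 3.5   0.41 -2.25] t 18.73 yaw -10.02 open 0.0204 M [-0.017 -0.398  0.087]
tip g [-164.9    9.    28.2] F g [ 2.31 -0.2  -2.17] t 18.98 yaw -10.02 open 0.0204 M [-0.008 -0.354  0.082]
tip g [-166.7    9.    28.2] F g [ 2.34  0.33 -1.09] t 19.23 yaw -10.02 open 0.021 M [ 0.016 -0.327  0.059]
tip g [-168.5    9.    28.2] F g [ 2.48  0.2  -2.47] t 19.48 yaw -10.02 open 0.0208 M [ 0.023 -0.373  0.014]
tip g [-169.1    9.    29.1] F g [ 8.73  0.07 -4.7 ] t 19.73 yaw -10.02 open 0.0206 M [-0.085 -1.045  0.066]
```

```bash
python3 -m pendant '[0,0,0,0.003,0,0,0, 0,0,0,0.005,0,0,0, 0,0,0,0.005,0,0,0]' >/dev/null; python3 chk.py
python3 -m pendant '[0,0,0,0.006,0,0,0, 0,0,0,0.012,0,0,0, 0,0,0,0.02,0,0,0, 0,0,0,0.02,0,0,0]' >/dev/null; python3 chk.py
python3 -m pendant '[0,0,0,0,-0.008,0,0, 0,0,0,0,-0.016,0,0, 0,0,0,0,-0.024,0,0]' >/dev/null; python3 chk.py
```

```text
tip g [-168.8    9.    28.2] F g [ 2.06  1.36 -2.38] t 20.1 yaw -10.02 open 0.0209 M [ 0.063 -0.484  0.072]
tip g [-162.8    9.    28. ] F g [ 0.21  0.5  -2.09] t 20.6 yaw -10.02 open 0.021 M [ 0.154 -0.008  0.073]
tip g [-162.8   16.4   28.3] F g [ 0.9  -0.28 -1.34] t 20.98 yaw -10.01 open 0.0205 M [-0.031 -0.021  0.027]
```

```bash
python3 -m pendant '[0,0,0,0,-0.02,0,0, 0,0,0,0,-0.045,0,0, 0,0,0,0,-0.08,0,0, 0,0,0,0,-0.11,0,0]' >/dev/null; python3 chk.py
python3 -m pendant '[0,0,0,-0.05,0,0,0, 0,0,0,-0.1,0,0,0, 0,0,0,-0.15,-0.05,0,0, 0,0,0,-0.15,-0.05,0,0]' >/dev/null; python3 chk.py
python3 -c "
from h import *
print(row([.44,.22,.0225],-6.2))"
```

```text
tip g [-162.8   50.1   28.2] F g [ 0.27  0.24 -0.77] t 21.48 yaw -10.0 open 0.0205 M [ 0.012 -0.01  -0.035]
tip g [-209.7   64.5   27.5] F g [ 0.25 -0.05 -1.17] t 21.98 yaw -9.94 open 0.0208 M [0.019 0.058 0.005]
[0.0005, 0.002, -0.1247, -0.0722, -0.4996, -0.0069]
```

```bash
python3 -m pendant '[0,0,0,-0.07,-0.1,0,0, 0,0,-0.06,-0.07,-0.25,0,0, 0,0,-0.124,-0.07,-0.4,0,0, 0,0,-0.124,-0.07,-0.48,0,0, 0,0,-0.124,-0.07,-0.5,0,0, 0,0,-0.124,-0.07,-0.5,0,0]' |sed -n 1,4p
python3 tip.py | tail -4
python3 -c "
from h import *
d=cam('top'); save(d,'t3.png')
im=cv2.imread('pics/t3.png'); cv2.imwrite('pics/t3c.png',cv2.resize(im[140:290,230:420],None,fx=4,fy=4))"
```

```text
t: 22.72
tool_pos: [0.4427, 0.219, 0.0209]
tool_rot: [3.136, -0.172, -0.0]
contact_force: [-0.3, -0.2, -1.3]
0.1 348 [ 0.1001 -0.0004 -0.0091] world z 0.0299
0.11 379 [ 0.11   -0.0004 -0.0092] world z 0.0299
0.12 82 [ 0.116  -0.0008 -0.009 ] world z 0.0298
max x 0.1172 y range [-0.0033  0.0021]
```

View pics/t3c.png

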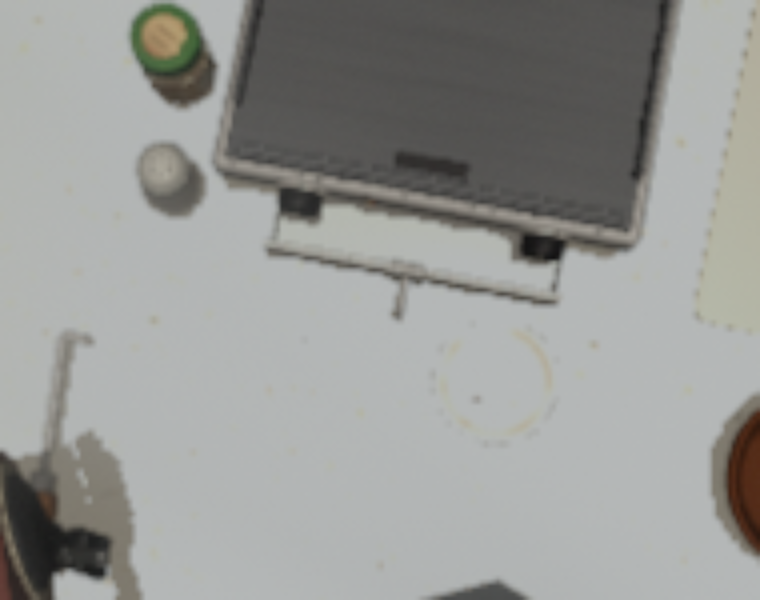

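The tray is drawn well out: its front runs from (270,248) to (555,298), with the loop at (400,300). The hook is clear of it, so I'll lower it.

```bash
python3 -m pendant '[0,0,0,0,0,0.015,0, 0,0,0,0,0,0.03,0, 0,0,0,0,0,0.042,0, 0,0,0,0,0,0.046,0, 0,0,0,0,0,0.046,0]' |sed -n 2,5p
python3 - <<'E'
from h import *
d=cam('top'); P=pts(d).reshape(-1,3); q=P[:,:2]-O; c,s=np.cos(YAW),np.sin(YAW); gx=c*q[:,0]+s*q[:,1]; gy=-s*q[:,0]+c*q[:,1]; z=P[:,2]
for y in (-.08,-.05,-.03,.03,.05,.08):
    m=(abs(gy-y)<.008)&(z>.035)&(z<.06)&(gx>-.19)&(gx<-.125); print(y,m.sum(),np.percentile(gx[m],[5,50]).round(4) if m.sum() else '')
E
```

```text
tool_pos: [0.4427, 0.2195, 0.0071]
tool_rot: [3.137, -0.172, -0.0]
contact_force: [-0.2, 0.9, -0.9]
opening: 0.021
-0.08 14 [-0.1476 -0.1459]
-0.05 13 [-0.1475 -0.1457]
-0.03 13 [-0.1476 -0.1459]
0.03 14 [-0.1477 -0.1459]
0.05 14 [-0.1474 -0.1457]
0.08 13 [-0.1475 -0.1454]
```

```bash
python3 -m pendant '[0,0,0,0,0,0.003,0, 0,0,0,0,0,0.003,0]' |sed -n 2,5p
python3 -m pendant '[0,0,0,0,0,0,0.6, 0,0,0,0,0,0,0.6, 0,0,0,0,0,0,0.6, 0,0,0,0,0,0,0.6, 0,0,0,0,0,-0.1,0.6, 0,0,0,0,0,-0.25,0.6, 0,0,0,0,0,-0.45,0.6, 0,0,0,0,0,-0.6,0.6, 0,0,0,0,0,-0.6,0.6]'
python3 -c "
from h import *
d=cam('scene'); save(d,'s4.png')"
```

```text
tool_pos: [0.443, 0.2197, 0.0065]
tool_rot: [-3.137, 0.172, -0.001]
contact_force: [-1.0, 0.2, -0.3]
opening: 0.0211
t: 24.88
tool_pos: [0.4455, 0.2205, 0.1917]
tool_rot: [-3.133, 0.172, -0.015]
contact_force: [0.4, -0.6, -0.4]
opening: 0.0513
grip_force: 0.0
```

View pics/s4.png

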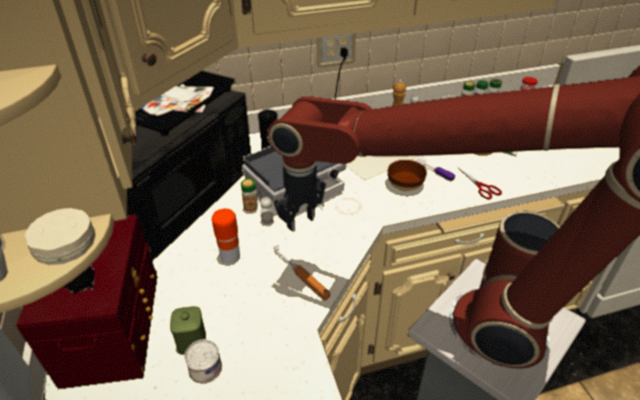

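The hook lies flat at about (305,275) with the gripper clear above it. The salt, spice and bowl stand where they were, so I'm handing the job in.

```bash
python3 -m pendant '[0,0,0,0,0,0,0.6, 0,0,0,0,0,0,0.6]' >/dev/null; python3 -c "
from h import *
print(ctrl.finish_job())"
```

```text
the job is handed in; nothing more can be done
None
```

The tray is drawn out to its stop, and the hook lies flat on the worktop, clear of the griddle and tray. I handed the job in at about 25 s; the highest force reading was 8.7 N, as the tray met its stop, and the salt, spice and bowl are where they were.

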